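# Find the full soap tin by its weight and put both tins away

## Task

The wire basket holds two identical closed soap tins, one nearly full, the other almost used up. Take them out one after the other to feel the weight of each, standing the first on a free bit of the slab while you lift the second; then stand the heavier tin on the steel shelf in the gap between the lota and the glass bottle, and leave the lighter one standing in the basket for refilling. Keep the tins upright, set them down without dropping them, and leave everything else as it stands.

Things in the scene. Friction and masses are not known exactly. Their poses are not given: they have to be found in the camera images.
- tin_a: one of two identical plain square tinplate soap tins, shut: 60 x 60 mm x 110 mm tall; the top 18 mm is a lid skirt 63 mm wide to the eye. Origin at the centre of its underside, z up its height, x and y square to its sides. Starts in the basket, sides within 0.15 rad of the basket's. One tin weighs 0.39 to 0.53 kg, the other 0.18 to 0.23 kg; which is which cannot be seen. 40 N of grip holds it
- tin_b: the other tin: same size, looks, axes and origin; also starts standing in the basket
- shelf: low fixed steel-framed shelf at the back, left or right: flat board 160 mm (its x) x 400 mm (its y), standing surface 90 mm above the slab. Origin on the slab under the board's centre; z up. The lota and the glass bottle stand on it near its ends, either way round, 110 to 133 mm from its centre along its y; the gap between them, about the board's centre, is free
- basket: low fixed galvanised wire basket beside the shelf, open on top, outer 160 mm (its x) x 270 mm (its y), rim 62 mm high; inside clear 148 x 258 mm, flat sheet floor 8 mm above the slab. Origin on the slab under its centre; z up. The two tins and a jar stand in it in a row along its y, in any order, about 86 mm apart
- lota: round stainless water pot, 92 mm tall, 100 mm across the belly, on the shelf; origin at the centre of its underside
- bottle: round glass bottle with twist cap, 54 mm across, 125 mm tall, on the shelf; origin at the centre of its underside
- jar: round amber glass jar, 60 mm across, 70 mm tall, in the basket beside the tins; origin at the centre of its underside
- soap_tray: red ceramic soap tray with a soap in it, 115 mm (its x) x 80 mm (its y) x 27 mm tall, on the slab; origin at the centre of its underside
- mug: grey plastic bath mug, 80 mm across the rim, 85 mm tall, its handle sticking out about 35 mm on its own +y side, on the slab; origin at the centre of its underside
- pumice: grey pumice stone, 75 mm (its x) x 46 mm (its y) x 28 mm tall, on the slab; origin at the centre of its underside
- comb: black plastic comb lying flat, 170 mm (its x) x 32 mm (its y) x 5 mm thick, on the slab; origin at the centre of its underside

How it is judged (in metres and radians):
On the way, in this order (a step that is already met when the one before it is completed fails the run):
1. one of the tins is held clear of the basket's floor (((contact force between the fingers and tin_a above 1 N and contact force between tin_a and basket below 0.05 N and height (world z) of tin_a above 0.023 m) or (contact force between the fingers and tin_b above 1 N and contact force between tin_b and basket below 0.05 N and height (world z) of tin_b above 0.023 m))), for 0.3 s.
2. the second tin is held clear of the basket's floor while the first stands let go, upright, on the slab (((contact force between the fingers and tin_a above 1 N and contact force between each of tin_a, tin_b and basket below 0.05 N and height (world z) of tin_a above 0.023 m and contact force between the fingers and tin_b below 0.05 N and linear speed of tin_b below 0.02 m/s and height (world z) of tin_b below 0.006 m and angle between tin_b's own z axis and vertical below 0.1 rad) or (contact force between the fingers and tin_b above 1 N and contact force between each of tin_b, tin_a and basket below 0.05 N and height (world z) of tin_b above 0.023 m and contact force between the fingers and tin_a below 0.05 N and linear speed of tin_a below 0.02 m/s and height (world z) of tin_a below 0.006 m and angle between tin_a's own z axis and vertical below 0.1 rad))), for 0.3 s.
At the end, for the whole second after the job is handed in: The heavier tin stands upright (within 6 degrees) wholly on the shelf, within 78 mm of the board's centre along its length; the lighter stands upright on the basket's floor; both are still and let go, and every other thing is within 30 mm of where it began (((angle between each of tin_a, tin_b's own z axis and vertical below 0.1 rad and linear speed of each of tin_a, tin_b below 0.02 m/s and x of tin_a in the frame of shelf between -0.058 and 0.058 m and y of tin_a in the frame of shelf between -0.078 and 0.078 m and z of tin_a in the frame of shelf between 0.082 and 0.098 m and contact force between tin_a and shelf above 2.9 N and x of tin_b in the frame of basket between -0.05 and 0.05 m and y of tin_b in the frame of basket between -0.105 and 0.105 m and z of tin_b in the frame of basket between 0.001 and 0.016 m and contact force between tin_b and basket above 0.8 N) or (angle between each of tin_b, tin_a's own z axis and vertical below 0.1 rad and linear speed of each of tin_b, tin_a below 0.02 m/s and x of tin_b in the frame of shelf between -0.058 and 0.058 m and y of tin_b in the frame of shelf between -0.078 and 0.078 m and z of tin_b in the frame of shelf between 0.082 and 0.098 m and contact force between tin_b and shelf above 2.9 N and x of tin_a in the frame of basket between -0.05 and 0.05 m and y of tin_a in the frame of basket between -0.105 and 0.105 m and z of tin_a in the frame of basket between 0.001 and 0.016 m and contact force between tin_a and basket above 0.8 N)) and distance of each of lota, bottle, jar, soap_tray, mug, pumice, comb from where it was at the start of the episode below 0.03 m); the robot touches nothing.
It fails at once if a tin is tipped more than 35 degrees (angle between any of tin_a, tin_b's own z axis and vertical above 0.61 rad).
It fails at once if a tin is dropped (falls free by more than about 13 mm) ((linear speed of tin_a above 0.5 m/s and contact force between the fingers and tin_a below 0.05 N) or (linear speed of tin_b above 0.5 m/s and contact force between the fingers and tin_b below 0.05 N)).
It fails at once if a bystander is pushed more than 30 mm or knocked over (distance of any of lota, bottle, jar, soap_tray, mug, pumice, comb from where it was at the start of the episode above 0.03 m or angle between any of lota, bottle, jar, soap_tray, mug, pumice, comb's own z axis and vertical above 0.5 rad).
It also fails if it takes over 72 s, if anything falls off the work surface, if the arm or the gripper's body presses on something with over 40 N, if the wrist force passes 120 N, or if a joint passes its speed limit or range.

## Robot

A 6-joint arm with a two-finger parallel gripper is mounted at the origin on the work surface. World frame = base frame: x ahead of the robot, y to its left, z up, the work surface at z = 0. Lengths are in mm, angles in rad, forces in N, time in s.
With the tool pointing down it reaches from about 375 to 925 mm from the base axis. Payload 5.7 kg.
Tool frame: the origin (TCP) lies between the finger pads; the fingertips stand 14 mm ahead of it and the grasp point (between the pads) lies 5 mm behind it (tip_reach is the distance from the TCP to the fingertips, in mm); z points along the fingers, y is the direction in which the jaws open and shut (so a half turn about z gives the same grasp; the last joint's range is limited). The gripper opens to 85 mm and grips with 20 to 120 N. Pads are 22 mm wide; open, the fingers measure 114 mm over their backs; the gripper's body (76 mm by 85 mm) begins 54 mm behind the grasp point. The pads swing forward as they close: fully open they stand 13 mm farther back than shut.
Start: joints at [-1.359, 0.359, 1.51, -0, 1.272, -0.115], TCP at [192.593, -568.219, 245.267] pointing down, gripper open.
Joint ranges: [-2.97, 2.97], [-1.01, 2.36], [0.21, 2.38], [-0.96, 4.11], [0.2, 2.71], [-2.98, 2.98]. Speed limits (rad/s): [2.39, 2.39, 3.14, 3.14, 3.14, 3.14].

## Interface

Orientations are given as a 3x3 rotation matrix whose columns are the frame's x, y, z axes.
In Python, from station import get_state, grab_frame, camera_info, job_done, tip_reach gives the robot as it stands.
- The arm moves only by the tool play_rows, never from a script. Its argument "series" is a list that holds one entry, the list of rows, each a list of 5 numbers: the shift along the world's x, y, z in mm, then the turn about the world's z in rad, then the opening, from 0 (shut) to 1 (fully open). In form: [[[x, y, z, roll, fingers], ...]]. A call has 1 to 12 rows; each row is the pose to reach, as a shift and turn from the pose commanded when the call began; what a row does not reach only later rows make up. A row lasts 1/10 s, in which the tool goes at most 50 mm and 8.59 degrees, less where a joint would pass 70% of its speed; a pose out of reach is approached as far as the arm can. A call with a gripper value outside its range is refused whole. The fingers move at their own pace and stop on an object; "force" is the grip in N (left out, the last holds). Time passes only in rows, so rows that repeat a pose let the fingers close. It gives the time, the measured TCP pose, the force and the opening at its end, in the units of the state.
- get_state(): the state, without advancing time (a new reading comes with each control period).
- grab_frame(name): name is "side" or "top" or "wrist"; returns the picture (384x512x3 uint8, red, green, blue); there is no depth.
- camera_info(name): a dict with "intrinsics" (3x3 intrinsics, pixels), "world_from_camera" (4x4, takes a point from camera to world coordinates). Camera axes: x right, y down, z forward; pixel columns grow to the right and rows downward; lengths in mm; the calibration is good to about 2 mm. A picture is of the moment at which its call begins: read the wrist's pose just before it. camera_info takes no time and is no camera call; for the wrist camera it gives the pose at the moment of the call.
- job_done(): hands the job in, once; it reports no verdict.
The state is a dict: "t": time; "qpos": joint angles; "joint_vel": joint speeds; "joint_efforts": joint torques, N m; "position": TCP position; "ee_rot": TCP orientation; "wrist_force": force on the tool from outside, world axes, zero at the start; "ft_torque": the same for the moment, N m; "finger_gap": opening from 0.0 (shut) to 1.0 (fully open).
Only numpy, scipy, OpenCV 4.12 (cv2) and the standard library are available. Lean on these libraries where they do the work, as an engineer would, in place of code of your own. Each camera call takes 0.05 s, during which the arm holds its last target. There are 200 camera calls.

## Working session

There is one attempt and no reset: what is moved stays moved. The work goes in short steps, Python scripts to look and compute and a tool call to move; the robot and the scene stay as the last step left them, time stands still between calls to the robot, and variables do not carry over. Pictures are saved under pics/ and viewed, about 8 in all and at most 12, crops included, and the job is handed in when it is done.

Besides the shell and the picture viewer there is one more tool, called after "Emit:" as name(argument=value, ...) on one line, values as JSON. play_rows: Moves the arm, as the interface text tells. Its arguments: {"type":"object","properties":{"series":{"type":"array","items":{"type":"array","items":{"type":"array","items":{"type":"number"}}}},"force":{"type":"number"}},"required":["series"]}

```bash
mkdir -p pics; python3 - <<'E'
from station import *
import cv2,numpy as np
s=get_state();print(s)
for n in("top","side"):
    i=camera_info(n);print(n,np.round(i["intrinsics"],1).tolist(),np.round(i["world_from_camera"],3).tolist())
    f=grab_frame(n);cv2.imwrite(f"pics/{n}0.png",f[:,:,::-1])
    
E
```

```text
{'t': 0.0, 'qpos': array([-1.35908486e+00,  3.59538903e-01,  1.51144837e+00, -1.14192470e-06,
        1.27252042e+00, -1.15096624e-01]), 'joint_vel': array([-7.31575291e-06,  1.28496954e-03,  1.28048135e-03,  2.95426427e-04,
        6.13359829e-04,  1.34467188e-06]), 'joint_efforts': array([ 2.15337837e-03, -5.27607143e+01, -2.78621811e+01,  1.43293696e-04,
        1.30606152e-02, -4.52116092e-05]), 'position': array([ 192.46542368, -567.58492523,  244.42733303]), 'ee_rot': array([[ 9.47071775e-01,  3.21021635e-01, -4.03480283e-04],
       [ 3.21021814e-01, -9.47069950e-01,  1.87204912e-03],
       [ 2.18844219e-04, -1.90249086e-03, -9.99998166e-01]]), 'wrist_force': array([-0.74156162, -0.0383439 ,  0.58095935]), 'ft_torque': array([ 0.00648505, -0.05087816,  0.00782804]), 'finger_gap': 1.0001852407947192}
top [[395.7, 0.0, 253.7], [0.0, 395.7, 190.1], [0.0, 0.0, 1.0]] [[-0.019, -0.993, 0.12, 406.953], [-1.0, 0.018, -0.01, 2.761], [0.007, -0.12, -0.993, 1065.51], [0.0, 0.0, 0.0, 1.0]]
side [[461.6, 0.0, 254.6], [0.0, 461.6, 195.1], [0.0, 0.0, 1.0]] [[-0.825, -0.41, 0.389, 8.025], [-0.565, 0.61, -0.555, 725.374], [-0.01, -0.678, -0.735, 1039.261], [0.0, 0.0, 0.0, 1.0]]
```

View pics/top0.png

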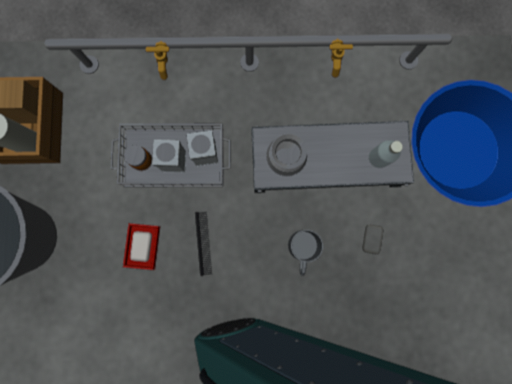

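View pics/side0.png

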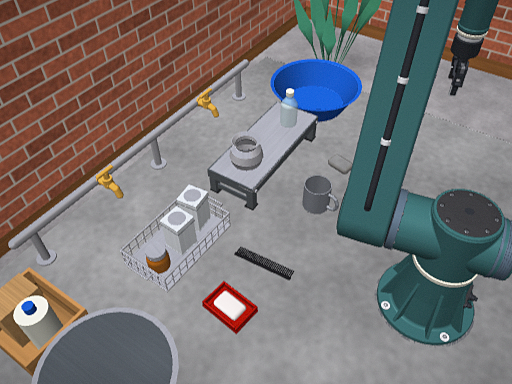

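The top view shows the basket at about (172,155) with the jar at (140,157), tins at (166,152) and (201,145). The shelf is at (332,157), the lota at (287,153) and the bottle at (390,150). The mug, comb, tray and pumice are in front.

```bash
cat > h.py <<'E'
from station import *
import cv2,numpy as np
def ray(info,px,z):
    K=np.array(info["intrinsics"]);T=np.array(info["world_from_camera"])
    px=np.atleast_2d(np.array(px,float))
    d=(T[:3,:3]@np.linalg.inv(K)@np.c_[px,np.ones(len(px))].T).T
    o=T[:3,3];return o+d*((z-o[2])/d[:,2])[:,None]
def proj(info,P):
    K=np.array(info["intrinsics"]);T=np.linalg.inv(np.array(info["world_from_camera"]))
    p=(K@(T[:3,:3]@np.atleast_2d(P).T+T[:3,3:])).T
    return p[:,:2]/p[:,2:]
E
python3 - <<'E'
from h import *
i=camera_info("top");f=cv2.imread("pics/top0.png")
hsv=cv2.cvtColor(f,cv2.COLOR_BGR2HSV)
m=((hsv[...,2]>165)&(hsv[...,1]<40)).astype(np.uint8)*255
m[:,:120]=0;m[:,230:]=0;m[:115]=0;m[195:]=0
m=cv2.morphologyEx(m,cv2.MORPH_CLOSE,np.ones((3,3)))
for c in cv2.findContours(m,0,2)[0]:
    if cv2.contourArea(c)>60:
        b=cv2.boxPoints(cv2.minAreaRect(c));w=ray(i,b,118)[:,:2];e=w[1]-w[0]
        print("tin",np.round(b).tolist(),w.mean(0).round(1),np.linalg.norm(w[1]-w[0]),np.linalg.norm(w[2]-w[1]),np.arctan2(e[1],e[0]))
pts={"basket rim":([[121,125],[222,125],[224,185],[119,187]],62),"shelf":([[252,128],[410,122],[412,183],[254,188]],90),
"lota":([[287,152]],92),"bottle":([[397,147]],125),"jar":([[139,155]],78),"mug":([[305,245],[303,274]],85),"comb":([[202,212],[206,275]],5),"tray":([[130,223],[160,226],[155,271],[123,268]],27),"pum":([[373,239]],28)}
for k,(p,z) in pts.items():
    w=ray(i,p,z)[:,:2];print(k,w.round().tolist(),w.mean(0).round(1))
r=cv2.resize(np.hstack([f[112:200,110:235],f[112:200,245:420]]),None,fx=2.6,fy=2.6,interpolation=2);cv2.imwrite("pics/c1.png",r)
E
```

```text
basket rim [[705.0, 335.0], [701.0, 72.0], [543.0, 69.0], [543.0, 336.0]] [623. 203.]
shelf [[684.0, -5.0], [693.0, -408.0], [536.0, -402.0], [530.0, -8.0]] [ 610.7 -205.7]
lota [[620.0, -92.0]] [619.8 -92.1]
bottle [[620.0, -357.0]] [ 620.4 -357. ]
jar [[622.0, 282.0]] [621.5 282.2]
mug [[388.0, -130.0], [318.0, -123.0]] [ 352.8 -126.7]
comb [[479.0, 132.0], [313.0, 122.0]] [396. 127.]
tray [[452.0, 317.0], [443.0, 239.0], [328.0, 251.0], [337.0, 333.0]] [389.9 284.9]
pum [[399.0, -316.0]] [ 398.8 -316.1]
```

View pics/c1.png

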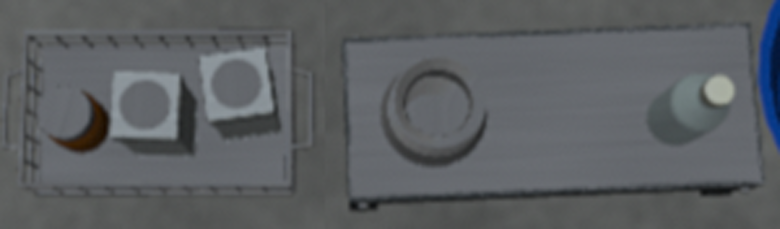

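The crop shows tin 1 (next to the jar, nearly square to the basket) with its top at crop px (110..182, 71..139). Tin 2 is turned slightly, with top corners (200,56), (266,47), (273,115), (206,124). The shelf gap between lota and bottle is free.

```bash
python3 - <<'E'
from h import *
i=camera_info("top")
for n,c in {"t1":[[114,71],[182,73],[178,139],[110,138]],"t2":[[200,56],[266,47],[273,115],[206,124]]}.items():
    p=np.array(c)/2.6+[110,112];w=ray(i,p,118)[:,:2]
    e=(w[0]-w[1])+(w[3]-w[2]);print(n,w.round(1).tolist(),w.mean(0).round(1),"side ang from y",-np.arctan2(e[0],e[1]).round(3),np.linalg.norm(w-np.roll(w,1,0),axis=1).round(1))
# shelf: crop x offset 125*2.6=325
for n,c,z in [("shelf",[[346,40],[749,25],[762,186],[350,200]],90),("lota rim",[[437,102]],182),("bottle cap",[[718,90]],215)]:
    p=np.array(c,float)/2.6;p[:,0]+=245-125;p[:,1]+=112;w=ray(i,p,z)[:,:2];print(n,w.round(1).tolist(),w.mean(0).round(1))
E
```

```text
t1 [[651.3, 235.3], [648.3, 171.4], [585.3, 174.9], [587.4, 238.3]] [618.1 205. ] side ang from y -0.04 [64.  63.9 63.1 63.4]
t2 [[664.4, 154.5], [672.1, 92.3], [606.6, 86.2], [599.1, 148.8]] [635.6 120.5] side ang from y 0.121 [65.5 62.7 65.8 63.1]
shelf [[685.2, -8.2], [693.7, -402.8], [534.6, -404.8], [528.2, -9.1]] [ 610.4 -206.2]
lota rim [[601.9, -85.9]] [601.9 -85.9]
bottle cap [[600.9, -320.8]] [ 600.9 -320.8]
```

Emit:
play_rows(series=[[[26, 40, 15, 0.12, 1], [52, 80, 30, 0.24, 1], [78, 120, 45, 0.36, 1], [104, 160, 60, 0.48, 1], [130, 200, 75, 0.6, 1], [156, 240, 75, 0.72, 1], [182, 280, 75, 0.84, 1], [208, 320, 75, 0.96, 1], [234, 360, 75, 1.08, 1], [260, 400, 75, 1.2, 1], [286, 440, 75, 1.32, 1], [312, 480, 75, 1.365, 1]]], force=40)

```text
t: 1.3
position: [505.1, -86.3, 320.1]
ee_rot: [[-0.125, 0.992, -0.0], [0.992, 0.125, -0.0], [0.0, -0.0, -1.0]]
wrist_force: [0.7, -0.5, 0.2]
finger_gap: 1.0
```

Emit:
play_rows(series=[[[26, 42, 0, 0, 1], [52, 84, 0, 0, 1], [78, 126, 0, 0, 1], [104, 168, 0, 0, 1], [130, 208, 0, 0, 1], [130, 208, 0, 0, 1], [130, 208, 0, 0, 1]]])

```text
t: 2.0
position: [634.4, 120.7, 319.2]
ee_rot: [[-0.123, 0.992, -0.002], [0.992, 0.123, -0.001], [-0.0, -0.002, -1.0]]
wrist_force: [-0.8, -0.5, -1.1]
finger_gap: 1.001
```

```bash
python3 - <<'E'
from h import *
s=get_state();i=camera_info("wrist");f=grab_frame("wrist")
print(s["t"],s["position"],s["ee_rot"][:,1],s["wrist_force"],s["qpos"])
np.save("w1.npy",i["world_from_camera"]);print(np.round(i["intrinsics"],1).tolist(),np.round(i["world_from_camera"],3).tolist())
cv2.imwrite("pics/w1.png",f[:,:,::-1])
E
```

```text
2.0 [634.40149066 120.69891609 319.16531385] [ 0.99242344  0.12284811 -0.00201616] [-0.82654306 -0.49042249 -1.07922807] [ 8.13187020e-02  3.74443243e-01  1.30222750e+00 -3.69446832e-04
  1.46692447e+00 -4.18023847e-02]
[[304.0, 0.0, 254.2], [0.0, 304.0, 193.6], [0.0, 0.0, 1.0]] [[0.992, 0.117, 0.038, 623.51], [0.123, -0.939, -0.322, 204.105], [-0.002, 0.324, -0.946, 447.186], [0.0, 0.0, 0.0, 1.0]]
```

View pics/w1.png

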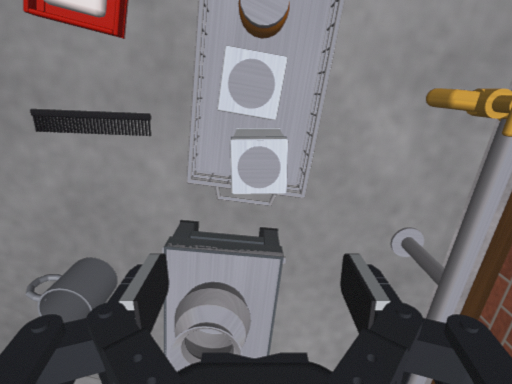

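The wrist view shows tin 2's lid at px (231..288, 138..194), square to the jaws, tin 1's lid centred near (252,83), and the jar near (264,10).

```bash
python3 - <<'E'
from h import *
i=camera_info("wrist");f=cv2.imread("pics/w1.png")
hsv=cv2.cvtColor(f,cv2.COLOR_BGR2HSV)
m=((hsv[...,2]>185)&(hsv[...,1]<40)).astype(np.uint8)*255
m[:,:190]=0;m[:,345:]=0;m[200:]=0
for c in cv2.findContours(m,0,2)[0]:
    if cv2.contourArea(c)>1000:
        h=cv2.convexHull(c);b=cv2.approxPolyDP(h,5,True)[:,0];w=ray(i,b,118)[:,:2]
        e=np.roll(w,1,0)-w;a=np.arctan2(e[:,1],e[:,0]);a=(a+np.pi/4)%(np.pi/2)-np.pi/4
        print(b.tolist(),w.round(1).tolist(),w.mean(0).round(1),a.round(3),np.linalg.norm(e,axis=1).round(1))
def L(n,p,z):
    w=ray(i,p,z)[:,:2];print(n,w.round(1).tolist(),w.mean(0).round(1))
L("basket rim corners near",[[189,183],[306,196]],62)
E
```

```text
[[286, 139], [285, 192], [233, 193], [231, 140]] [[662.7, 157.1], [670.9, 97.3], [612.0, 88.8], [603.9, 148.8]] [637.4 123. ] [0.141 0.137 0.143 0.135] [59.4 60.3 59.5 60.5]
[[226, 46], [286, 57], [275, 118], [218, 108]] [[590.0, 239.8], [650.1, 237.2], [647.7, 177.5], [587.1, 180.3]] [618.7 208.7] [-0.049 -0.044 -0.039 -0.046] [59.6 60.1 59.7 60.6]
basket rim corners near [[550.9, 76.2], [707.9, 77.2]] [629.4  76.7]
```

Emit:
play_rows(series=[[[2.5, 2, -40, 0.012, 1], [2.5, 2, -80, 0.012, 1], [2.5, 2, -120, 0.012, 1], [2.5, 2, -150, 0.012, 1], [2.5, 2, -180, 0.012, 1], [2.5, 2, -205, 0.012, 1], [2.5, 2, -220, 0.012, 1], [2.5, 2, -230, 0.012, 1], [2.5, 2, -230, 0.012, 1]]])

```text
t: 2.95
position: [636.4, 121.0, 89.6]
ee_rot: [[-0.132, 0.991, -0.002], [0.991, 0.132, -0.0], [-0.0, -0.002, -1.0]]
wrist_force: [0.4, -0.8, 0.5]
finger_gap: 1.002
```

Emit:
play_rows(series=[[[0, 0, 0, 0, 0], [0, 0, 0, 0, 0], [0, 0, 0, 0, 0], [0, 0, 0, 0, 0], [0, 0, 0, 0, 0], [0, 0, 0, 0, 0], [0, 0, 0, 0, 0], [0, 0, 0, 0, 0]]], force=40)

```text
t: 3.75
position: [638.5, 121.9, 91.9]
ee_rot: [[-0.133, 0.991, 0.003], [0.991, 0.133, 0.0], [-0.0, 0.003, -1.0]]
wrist_force: [0.6, -0.7, 6.1]
finger_gap: 0.702
```

Emit:
play_rows(series=[[[0, 0, 5, 0, 0], [0, 0, 15, 0, 0], [0, 0, 30, 0, 0], [0, 0, 50, 0, 0], [0, 0, 75, 0, 0], [0, 0, 100, 0, 0], [0, 0, 120, 0, 0], [0, 0, 120, 0, 0], [0, 0, 120, 0, 0], [0, 0, 120, 0, 0], [0, 0, 120, 0, 0], [0, 0, 120, 0, 0]]])

```text
t: 4.95
position: [636.4, 121.7, 209.0]
ee_rot: [[-0.133, 0.991, -0.002], [0.991, 0.133, -0.0], [0.0, -0.002, -1.0]]
wrist_force: [0.8, 0.8, -4.9]
finger_gap: 0.695
```

```bash
cat > weigh.py <<'E'
from h import *
F=[];E=[]
for k in range(12):
    s=get_state();F.append(s["wrist_force"]);E.append(s["joint_efforts"]);f=grab_frame("side" if k%2 else "wrist")
print(s["t"],s["position"],s["finger_gap"],np.mean(F,0).round(2),np.std(F,0).round(2),np.mean(E,0).round(2),s["qpos"].round(3))
E
python3 weigh.py
```

```text
5.5 [637.09744274 121.76916344 210.29979411] 0.6967708740534108 [-0.05  0.18 -4.18] [0.5  0.69 0.51] [ 0.000e+00 -6.144e+01 -2.894e+01  0.000e+00  1.000e-02 -0.000e+00] [ 0.082  0.458  1.439  0.     1.244 -0.051]
```

Emit:
play_rows(series=[[[-15, -9, 0, 0, 0], [-45, -27, 0, 0, 0], [-80, -49, 0, 0, 0], [-115, -70, 0, 0, 0], [-145, -89, 0, 0, 0], [-160, -98, -10, 0, 0], [-167, -102, -30, 0, 0], [-167, -102, -55, 0, 0], [-167, -102, -80, 0, 0], [-167, -102, -100, 0, 0], [-167, -102, -112, 0, 0], [-167, -102, -118, 0, 0]]])

```text
t: 6.75
position: [469.8, 19.8, 91.5]
ee_rot: [[-0.133, 0.991, -0.001], [0.991, 0.133, 0.0], [0.0, -0.001, -1.0]]
wrist_force: [-0.4, 0.1, -3.9]
finger_gap: 0.694
```

Emit:
play_rows(series=[[[0, 0, 0, 0, 0], [0, 0, 0, 0, 0], [0, 0, 0, 0, 0]]])

```text
t: 7.05
position: [470.9, 19.7, 93.1]
ee_rot: [[-0.133, 0.991, 0.002], [0.991, 0.133, -0.0], [-0.0, 0.002, -1.0]]
wrist_force: [0.4, 0.4, -3.7]
finger_gap: 0.699
```

Emit:
play_rows(series=[[[0, 0, -2, 0, 0], [0, 0, -4, 0, 0], [0, 0, -6, 0, 0], [0, 0, -6, 0, 0]]])

```text
t: 7.45
position: [469.9, 19.8, 86.0]
ee_rot: [[-0.133, 0.991, -0.001], [0.991, 0.133, 0.0], [0.0, -0.001, -1.0]]
wrist_force: [0.0, -0.0, -3.7]
finger_gap: 0.691
```

Emit:
play_rows(series=[[[0, 0, -1, 0, 0], [0, 0, -2, 0, 0], [0, 0, -2, 0, 0]]])

```text
t: 7.75
position: [470.0, 19.8, 84.1]
ee_rot: [[-0.133, 0.991, -0.0], [0.991, 0.133, 0.0], [0.0, -0.0, -1.0]]
wrist_force: [0.3, -0.1, -3.6]
finger_gap: 0.696
```

Emit:
play_rows(series=[[[0, 0, -1, 0, 0], [0, 0, -2, 0, 0], [0, 0, -2, 0, 0]]])

```text
t: 8.05
position: [470.2, 19.8, 83.7]
ee_rot: [[-0.133, 0.991, 0.0], [0.991, 0.133, -0.0], [-0.0, 0.0, -1.0]]
wrist_force: [-3.2, 0.6, 17.1]
finger_gap: 0.695
```

Emit:
play_rows(series=[[[0, 0, 1, 0, 0.8], [0, 0, 1, 0, 1], [0, 0, 1, 0, 1], [0, 0, 1, 0, 1], [0, 0, 1, 0, 1], [0, 0, 1, 0, 1], [0, 0, 20, 0, 1], [0, 0, 60, 0, 1], [0, 0, 110, 0, 1], [0, 0, 150, 0, 1], [0, 0, 150, 0, 1]]])

```text
t: 9.15
position: [473.9, 19.5, 237.8]
ee_rot: [[-0.133, 0.991, 0.011], [0.991, 0.133, -0.001], [-0.003, 0.01, -1.0]]
wrist_force: [1.4, -0.4, 0.6]
finger_gap: 1.003
```

```bash
python3 - <<'E'
from h import *
s=get_state();print(s["t"],s["position"],s["wrist_force"],s["finger_gap"])
f=grab_frame("side");cv2.imwrite("pics/s2.png",f[:,:,::-1])
E
```

```text
9.15 [473.89483242  19.46266226 237.76206303] [ 1.41707489 -0.41059909  0.60384454] 1.0025294255563917
```

View pics/s2.png

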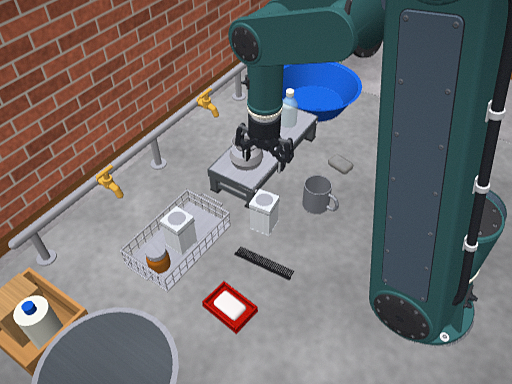

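Tin 2 stands upright on the slab at px (265,213), and the fingers are clear of it. Now tin 1.

Emit:
play_rows(series=[[[30, 38, 0, -0.06, 1], [60, 76, 0, -0.12, 1], [90, 114, 0, -0.177, 1], [120, 152, 0, -0.177, 1], [148, 187, 0, -0.177, 1], [148, 187, -20, -0.177, 1], [148, 187, -55, -0.177, 1], [148, 187, -90, -0.177, 1], [148, 187, -115, -0.177, 1], [148, 187, -132, -0.177, 1], [148, 187, -142, -0.177, 1], [148, 187, -142, -0.177, 1]]])

```text
t: 10.4
position: [616.1, 206.3, 87.5]
ee_rot: [[0.044, 0.999, -0.005], [0.999, -0.044, -0.001], [-0.001, -0.005, -1.0]]
wrist_force: [-1.1, -0.0, 1.0]
finger_gap: 0.996
```

Emit:
play_rows(series=[[[0, 0, 0, 0, 0], [0, 0, 0, 0, 0], [0, 0, 0, 0, 0], [0, 0, 0, 0, 0], [0, 0, 0, 0, 0], [0, 0, 0, 0, 0], [0, 0, 0, 0, 0], [0, 0, 0, 0, 0]]], force=40)

```text
t: 11.2
position: [619.0, 207.0, 91.4]
ee_rot: [[0.044, 0.999, 0.002], [0.999, -0.044, 0.0], [0.001, 0.002, -1.0]]
wrist_force: [0.8, 0.3, 6.1]
finger_gap: 0.698
```

Emit:
play_rows(series=[[[0, 0, 5, 0, 0], [0, 0, 15, 0, 0], [0, 0, 30, 0, 0], [0, 0, 45, 0, 0], [0, 0, 60, 0, 0], [0, 0, 70, 0, 0], [0, 0, 70, 0, 0], [0, 0, 70, 0, 0], [0, 0, 70, 0, 0], [0, 0, 70, 0, 0], [0, 0, 70, 0, 0]]])

```text
t: 12.3
position: [617.7, 206.7, 159.5]
ee_rot: [[0.044, 0.999, -0.001], [0.999, -0.044, -0.0], [-0.0, -0.001, -1.0]]
wrist_force: [-0.4, 0.6, -2.5]
finger_gap: 0.7
```

```bash
python3 weigh.py
```

```text
12.85 [618.11082349 206.80272319 160.29918309] 0.69340208291363 [-0.11 -0.   -1.76] [0.56 0.46 0.56] [ 0.000e+00 -6.144e+01 -2.621e+01  0.000e+00  1.000e-02 -0.000e+00] [0.217 0.511 1.483 0.    1.147 0.261]
```

Tin 1 reads 1.76 N against tin 2's 4.18 N, so tin 1 is the light one. It goes back where it stood.

Emit:
play_rows(series=[[[0, 0, -10, 0, 0], [0, 0, -25, 0, 0], [0, 0, -40, 0, 0], [0, 0, -52, 0, 0], [0, 0, -60, 0, 0], [0, 0, -64, 0, 0], [0, 0, -66, 0, 0], [0, 0, -66, 0, 0], [0, 0, -66, 0, 0]]])

```text
t: 13.8
position: [618.6, 206.9, 94.8]
ee_rot: [[0.044, 0.999, 0.001], [0.999, -0.044, 0.0], [0.0, 0.001, -1.0]]
wrist_force: [-0.3, 0.5, -1.7]
finger_gap: 0.697
```

Emit:
play_rows(series=[[[0, 0, -1, 0, 0], [0, 0, -2, 0, 0], [0, 0, -2, 0, 0], [0, 0, -2, 0, 0]]])

```text
t: 14.2
position: [618.1, 206.8, 92.3]
ee_rot: [[0.044, 0.999, 0.0], [0.999, -0.044, 0.0], [0.0, 0.0, -1.0]]
wrist_force: [0.2, -0.1, -1.7]
finger_gap: 0.704
```

Emit:
play_rows(series=[[[0, 0, -1, 0, 0], [0, 0, -2, 0, 0], [0, 0, -2, 0, 0]]])

```text
t: 14.5
position: [618.3, 206.8, 91.3]
ee_rot: [[0.044, 0.999, 0.0], [0.999, -0.044, 0.0], [0.0, 0.0, -1.0]]
wrist_force: [-1.2, -1.5, 5.9]
finger_gap: 0.7
```

Contact (+5.9 N). I'll release, lift, and go back over the heavy tin.

Emit:
play_rows(series=[[[0, 0, 0.5, 0, 0.8], [0, 0, 0.5, 0, 1], [0, 0, 0.5, 0, 1], [0, 0, 0.5, 0, 1], [0, 0, 0.5, 0, 1], [0, 0, 0.5, 0, 1], [0, 0, 20, 0, 1], [0, 0, 60, 0, 1], [0, 0, 105, 0, 1], [0, 0, 142, 0, 1], [0, 0, 142, 0, 1]]])

```text
t: 15.6
position: [621.8, 207.7, 238.9]
ee_rot: [[0.044, 0.999, 0.011], [0.999, -0.044, 0.003], [0.003, 0.011, -1.0]]
wrist_force: [1.0, 0.1, -0.1]
finger_gap: 0.998
```

Emit:
play_rows(series=[[[-30, -38, 0, 0.06, 1], [-60, -76, 0, 0.12, 1], [-90, -114, 0, 0.177, 1], [-120, -152, 0, 0.177, 1], [-148, -187, 0, 0.177, 1], [-148, -187, 0, 0.177, 1], [-148, -187, 0, 0.177, 1]]])

```text
t: 16.3
position: [469.6, 19.2, 232.1]
ee_rot: [[-0.13, 0.991, 0.0], [0.991, 0.13, 0.0], [0.0, 0.0, -1.0]]
wrist_force: [0.1, 0.1, -0.7]
finger_gap: 1.0
```

```bash
python3 - <<'E'
from h import *
s=get_state();i=camera_info("wrist");f=grab_frame("wrist")
print(s["t"],s["position"],s["ee_rot"][:,1],s["wrist_force"])
g=grab_frame("side");cv2.imwrite("pics/w3.png",np.hstack([f,g])[:,:,::-1][:, :, :].copy()) if 0 else None
j=np.hstack([cv2.resize(f,(400,300)),cv2.resize(g,(400,300))]);cv2.imwrite("pics/w3.png",j[:,:,::-1])
f=f[:,:,::-1];hsv=cv2.cvtColor(np.ascontiguousarray(f),cv2.COLOR_BGR2HSV)
m=((hsv[...,2]>185)&(hsv[...,1]<40)).astype(np.uint8)*255
for c in cv2.findContours(m,0,2)[0]:
    if cv2.contourArea(c)>1000:
        b=cv2.approxPolyDP(cv2.convexHull(c),5,True)[:,0]
        for z in(110,118):
            w=ray(i,b,z)[:,:2];print(z,b.tolist(),w.mean(0).round(1))
E
```

```text
16.3 [469.56190629  19.17863094 232.14626683] [9.91465203e-01 1.30371573e-01 6.30906222e-05] [ 0.12692271  0.12245836 -0.72768885]
110 [[292, 155], [289, 221], [222, 221], [220, 154]] [469.7  22.1]
118 [[292, 155], [289, 221], [222, 221], [220, 154]] [469.3  24.6]
```

View pics/w3.png

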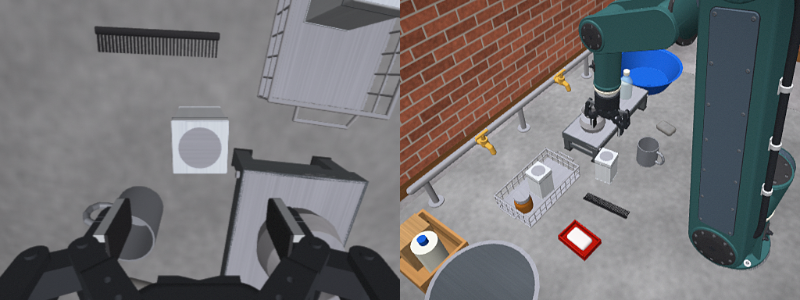

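The light tin is back in the basket, and the heavy tin's lid sits centred under the jaws at (256,188 px). I'll grip and lift it.

Emit:
play_rows(series=[[[0, 1, -35, 0, 1], [0, 1, -75, 0, 1], [0, 1, -105, 0, 1], [0, 1, -125, 0, 1], [0, 1, -140, 0, 1], [0, 1, -149, 0, 1], [0, 1, -149, 0, 1]]])

```text
t: 17.1
position: [470.0, 21.6, 82.1]
ee_rot: [[-0.134, 0.991, -0.002], [0.991, 0.134, 0.0], [0.001, -0.002, -1.0]]
wrist_force: [-0.2, 0.1, 1.0]
finger_gap: 1.001
```

Emit:
play_rows(series=[[[0, 0, 0, 0, 0], [0, 0, 0, 0, 0], [0, 0, 0, 0, 0], [0, 0, 0, 0, 0], [0, 0, 0, 0, 0], [0, 0, 0, 0, 0], [0, 0, 0, 0, 0], [0, 0, 0, 0, 0]]], force=40)

```text
t: 17.9
position: [470.7, 20.8, 84.1]
ee_rot: [[-0.133, 0.991, 0.002], [0.991, 0.133, 0.0], [-0.0, 0.002, -1.0]]
wrist_force: [-0.9, 1.8, 6.5]
finger_gap: 0.696
```

Emit:
play_rows(series=[[[0, 0, 5, 0, 0], [0, 0, 15, 0, 0], [0, 0, 35, 0, 0], [0, 0, 65, 0, 0], [0, 0, 100, 0, 0], [0, 0, 135, 0, 0], [0, 0, 170, 0, 0], [0, 0, 195, 0, 0], [0, 0, 205, 0, 0], [0, 0, 205, 0, 0], [0, 0, 205, 0, 0]]])

```text
t: 19.0
position: [469.0, 20.9, 287.1]
ee_rot: [[-0.133, 0.991, -0.002], [0.991, 0.133, 0.0], [0.001, -0.002, -1.0]]
wrist_force: [-0.8, -0.6, -5.6]
finger_gap: 0.698
```

Emit:
play_rows(series=[[[0, -15, 0, -0.01, 0], [0, -45, 0, -0.03, 0], [0, -85, 0, -0.06, 0], [0, -125, 0, -0.09, 0], [0, -165, 0, -0.11, 0], [10, -200, 0, -0.11, 0], [30, -225, 0, -0.11, 0], [65, -232, 0, -0.11, 0], [100, -232, 0, -0.11, 0], [128, -232, 0, -0.11, 0], [140, -232, 0, -0.11, 0], [140, -232, 0, -0.11, 0]]])

```text
t: 20.2
position: [610.3, -210.8, 285.7]
ee_rot: [[-0.024, 1.0, -0.003], [1.0, 0.024, 0.002], [0.002, -0.003, -1.0]]
wrist_force: [0.2, 0.9, -4.4]
finger_gap: 0.696
```

```bash
python3 - <<'E'
from h import *
s=get_state();i=camera_info("wrist");f=grab_frame("wrist");g=grab_frame("top")
print(s["t"],s["position"],s["ee_rot"][:,1],s["wrist_force"])
j=np.hstack([cv2.resize(f,(400,300)),cv2.resize(g[90:240,220:420],(400,300))]);cv2.imwrite("pics/w4.png",j[:,:,::-1])
E
```

```text
20.2 [ 610.33363897 -210.7974591   285.70342439] [ 0.99971062  0.02383076 -0.00328076] [ 0.21303841  0.94765413 -4.38431084]
```

View pics/w4.png

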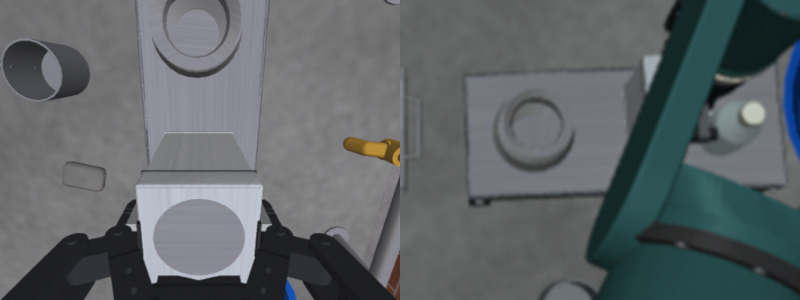

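The wrist view shows the tin held upright over the board, with the lota well clear. The top view shows lota and bottle on either side, undisturbed. Lowering.

Emit:
play_rows(series=[[[0, 0, -15, 0, 0], [0, 0, -40, 0, 0], [0, 0, -65, 0, 0], [0, 0, -85, 0, 0], [0, 0, -98, 0, 0], [0, 0, -106, 0, 0], [0, 0, -109, 0, 0], [0, 0, -109, 0, 0], [0, 0, -109, 0, 0]]])

```text
t: 21.2
position: [610.7, -211.5, 180.3]
ee_rot: [[-0.023, 1.0, 0.001], [1.0, 0.023, -0.001], [-0.001, 0.001, -1.0]]
wrist_force: [0.5, -0.2, -3.3]
finger_gap: 0.695
```

Emit:
play_rows(series=[[[0, 0, -1, 0, 0], [0, 0, -2, 0, 0], [0, 0, -3, 0, 0], [0, 0, -3, 0, 0], [0, 0, -3, 0, 0]]])

```text
t: 21.7
position: [610.1, -211.2, 176.2]
ee_rot: [[-0.023, 1.0, -0.0], [1.0, 0.023, 0.0], [0.0, -0.0, -1.0]]
wrist_force: [1.3, 0.5, -3.2]
finger_gap: 0.696
```

Emit:
play_rows(series=[[[0, 0, -1, 0, 0], [0, 0, -2, 0, 0], [0, 0, -2, 0, 0]]])

```text
t: 22.0
position: [610.1, -211.2, 174.2]
ee_rot: [[-0.023, 1.0, -0.0], [1.0, 0.023, -0.0], [-0.0, -0.0, -1.0]]
wrist_force: [-0.3, 0.7, -4.5]
finger_gap: 0.699
```

Emit:
play_rows(series=[[[0, 0, -1, 0, 0], [0, 0, -1, 0, 0], [0, 0, -1, 0, 0]]])

```text
t: 22.3
position: [610.1, -211.2, 174.2]
ee_rot: [[-0.023, 1.0, 0.0], [1.0, 0.023, -0.0], [-0.0, 0.0, -1.0]]
wrist_force: [-3.7, 1.4, 5.0]
finger_gap: 0.695
```

Contact (+5 N). I'll release and retreat.

Emit:
play_rows(series=[[[0, 0, 0.5, 0, 0.8], [0, 0, 0.5, 0, 1], [0, 0, 0.5, 0, 1], [0, 0, 0.5, 0, 1], [0, 0, 0.5, 0, 1], [0, 0, 0.5, 0, 1], [0, 0, 20, 0, 1], [0, 0, 60, 0, 1], [0, 0, 105, 0, 1], [0, 0, 145, 0, 1], [0, 0, 145, 0, 1]]])

```text
t: 23.4
position: [613.3, -212.6, 325.5]
ee_rot: [[-0.023, 1.0, 0.011], [1.0, 0.023, -0.005], [-0.005, 0.011, -1.0]]
wrist_force: [1.7, -0.0, -0.0]
finger_gap: 1.002
```

Emit:
play_rows(series=[[[-40, -25, 0, 0, 1], [-80, -50, 0, 0, 1], [-120, -75, 0, 0, 1], [-160, -100, 0, 0, 1], [-200, -130, 0, 0, 1], [-240, -160, 0, 0, 1], [-270, -195, 0, 0, 1], [-300, -230, 0, 0, 1], [-330, -265, 0, 0, 1], [-360, -300, 0, 0, 1], [-360, -300, 0, 0, 1], [-360, -300, 0, 0, 1]]])

```text
t: 24.6
position: [249.3, -511.4, 317.4]
ee_rot: [[-0.021, 1.0, -0.0], [1.0, 0.021, 0.002], [0.002, -0.0, -1.0]]
wrist_force: [0.5, 0.0, 0.6]
finger_gap: 1.0
```

```bash
python3 - <<'E'
from h import *
s=get_state();print(s["t"],s["position"],s["joint_vel"].round(3),s["wrist_force"])
g=grab_frame("top");h=grab_frame("side")
j=np.hstack([cv2.resize(g[90:300,100:420],(480,315)),h[100:260,110:270].repeat(2,0).repeat(2,1)[:315]]);cv2.imwrite("pics/f5.png",j[:,:,::-1])
cv2.imwrite("pics/topf.png",g[:,:,::-1])
d=cv2.absdiff(cv2.imread("pics/top0.png"),g[:,:,::-1]).max(2);m=(d>30).astype(np.uint8)
n,l,st,_=cv2.connectedComponentsWithStats(m)
print([x.tolist() for x in st[1:] if x[4]>15])
E
```

```text
24.6 [ 249.28955312 -511.39020627  317.40073501] [ 0.042 -0.017  0.016  0.008  0.007  0.004] [0.54431676 0.02403271 0.57517023]
[[187, 131, 31, 34, 458], [331, 132, 29, 27, 327], [324, 136, 33, 32, 299], [242, 318, 214, 66, 3526], [181, 333, 22, 51, 617]]
```

View pics/f5.png

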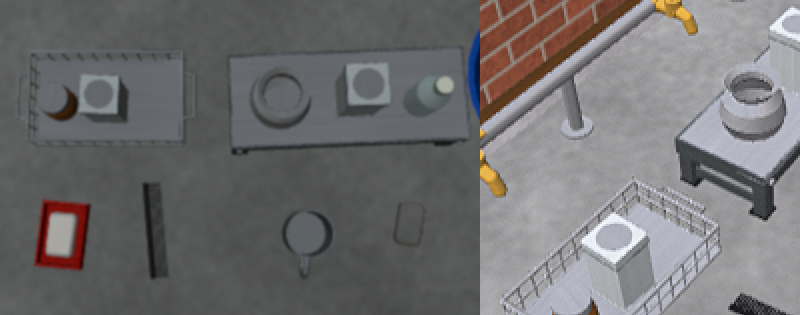

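```bash
python3 -c "
from station import *
print(job_done())"
```

```text
the job is handed in; nothing more can be done
None
```

I lifted and weighed both soap tins and sorted them as asked, then handed the job in at about 25 s of the 72 s allowed. No verdict was reported.

- **Weighing:** the tin farther from the jar pulled about 4.2 N (roughly 0.43 kg). I stood it on the slab while I lifted the other, which pulled about 1.8 N (roughly 0.18 kg).
- **Placing:** the light tin went back where it stood in the basket. The heavy tin went onto the shelf between the lota and the bottle, about 5 mm from the board's centre by my estimate. Each tin was lowered until the wrist force showed contact before I let go.
- **Last checks:** the final top view shows the heavy tin standing in the shelf gap and the light tin standing in the basket, with the arm clear of both. Compared with the first top picture, only the heavy tin's old and new places and the arm itself had changed, so nothing else was visibly disturbed.

None of the checks failed. The readings at the first lift jittered by about 0.5 N, well below the 2.4 N difference between the tins.

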